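# Reference reading with the pistol-grip reader

## Task

Take the reference reading: without pulling its trigger yet, lay the pistol-grip reader on its side in the check rest, nose towards the white tile, and let go of it. Then take it again across the grip and the trigger, squeeze the trigger all the way and, with it still squeezed, keep the nose flush against the tile for about a second; release the trigger and leave the reader lying in the rest. Be gentle with the reader and the tile, and leave the dishes and the needle box where they are.

Things in the scene. Friction and masses are not known exactly. Their poses are not given: they have to be found in the camera images.
- reader: White pistol-grip optical reader, 0.29-0.45 kg, lying on its side (44 mm thick), right side up from the start. Origin: underside, under the barrel's axis; x along the barrel to the nose, y across it, away from the grip, z up. Box barrel x -90 to 90, y -23 to 23, z 0 to 44 mm. Grey grip, 34 mm thick, towards -y at x -85 to -50 as far as y -112; black butt pad to y -128.
- barrel_hold (a point): Place to carry the reader, at (15, 0, 24) mm in its frame, near its balance point: grip across the barrel (46 mm wide, along the reader's y). Both barrel sides are bare from x -15 mm forward. Reader's axes.
- reader_nose (a point): Centre of the reader's flat black nose face, at (90, 0, 22) mm in the reader's frame; same axes.
- grip_back (a point): Middle of the back of the reader's grip, level with the trigger's pad, at (-85, -72, 22) mm in the reader's frame; same axes. One finger goes here, the other on the trigger pad; pushed here towards +x the reader slides nose first along the rest.
- trigger_pad (a point): Front of the rounded pad (22 mm tall) of the black trigger lever, 42 mm from its hinge. Free, it is at (-25, -72, 22) mm in the reader's frame, 60 mm ahead of the grip's back; fully squeezed 47 mm. Squeeze it against the grip's back along the reader's x. The space around is clear for 25 mm, but for the rest's plate (top 6 mm above the bench) below.
- reader_trigger (a joint): Trigger angle, rad: 0 free, 0.30 fully squeezed (13 mm at the pad). Its spring needs about 5 N at the pad to start, 14 N for the full squeeze; grip with 18 to 25 N, over 45 N a finger strains the reader. The reader lies in the rest by its weight only: squeezing, and opening the fingers, may slide it up to 15 mm along the rest.
- rest: Check rest fixed on the bench: aluminium base 230 x 180 mm, 6 mm thick. Origin: on the bench, under the channel's axis; x along the channel to the tile, y left, z up. Guide walls, inner faces y +-26 mm: x 45 to 95 both sides, x -90 to -30 at +y only; 36 mm high, then flared to 47. The reader's butt goes on a pad at y -120.
- rest_seat (a point): Where the reader's origin lies when it is in the rest with its nose on the tile: at (10, 0, 16) mm in the rest's frame, on top of the saddles; the rest's axes. In the rest the reader is parallel to these axes, its origin 0 to 40 mm behind this point (-x). Lay it down about 18 mm behind, then push.
- tile_face (a point): Face centre of the upright white ceramic tile (74 mm wide, top 72 mm above the bench) at the channel's end, at (100, 0, 38) mm in the rest's frame; the rest's axes, so the nose comes from -x. Push the nose against it until contact is felt (5 to 10 N is ample; over 45 N between reader and rest damages the tile).
- dish_stack: Stack of reddish culture dishes, 95 mm across, 60 mm high; bystander. Origin at the centre of its underside.
- dish_cream: Stack of cream and red culture dishes, 95 mm across, 45 mm high, behind and between reader and rest; bystander. Origin at the centre of its underside.
- needle_box: Yellow lidded box 72 x 74 x 60 mm; bystander. Origin at the centre of its underside.

How it is judged:
On the way, in this order (a step that is already met when the one before it is completed fails the run):
1. the reader lies in the rest, let go of, trigger free (x of reader in the frame of rest between -0.03 and 0.014 m and y of reader in the frame of rest between -0.006 and 0.006 m and z of reader in the frame of rest between 0.013 and 0.0195 m and angle between the x axis of reader and the x axis of rest, either way round below 0.15 rad and angle between reader's own z axis and vertical below 0.06 rad and contact force between the fingers and reader below 0.1 N and value of joint reader_trigger below 0.05 rad and linear speed of reader below 0.02 m/s), for 0.2 s.
2. the trigger is squeezed fully (over 0.25 rad) with the nose flush on the tile (within 2 mm), for half a second (x of reader in the frame of rest between -0.03 and 0.014 m and y of reader in the frame of rest between -0.006 and 0.006 m and z of reader in the frame of rest between 0.013 and 0.0195 m and angle between the x axis of reader and the x axis of rest, either way round below 0.15 rad and angle between reader's own z axis and vertical below 0.06 rad and value of joint reader_trigger above 0.25 rad and x of reader_nose in the frame of tile_face above -0.002 m and contact force between the fingers and reader above 1 N), for 0.5 s.
At the end, for the whole second after the job is handed in: The reader lies flat and still in the rest, nose towards the tile (its origin within 6 mm of the channel's middle and -30 to +14 mm along it, parallel within 0.15 rad), its trigger back out (under 0.04 rad), let go of (x of reader in the frame of rest between -0.03 and 0.014 m and y of reader in the frame of rest between -0.006 and 0.006 m and z of reader in the frame of rest between 0.013 and 0.0195 m and angle between the x axis of reader and the x axis of rest, either way round below 0.15 rad and angle between reader's own z axis and vertical below 0.06 rad and contact force between the fingers and reader below 0.1 N and value of joint reader_trigger below 0.04 rad and linear speed of reader below 0.01 m/s); the robot touches nothing.
It fails at once if the trigger is pulled while the reader is not in the rest (value of joint reader_trigger above 0.1 rad and not (x of reader in the frame of rest between -0.03 and 0.014 m and y of reader in the frame of rest between -0.006 and 0.006 m and z of reader in the frame of rest between 0.013 and 0.0195 m and angle between the x axis of reader and the x axis of rest, either way round below 0.15 rad and angle between reader's own z axis and vertical below 0.06 rad)).
It fails at once if the reader is gripped or squeezed with more than 45 N a finger (90 N over both) (contact force between the fingers and reader above 90 N).
It fails at once if the reader is pressed or dropped on the rest or tile with more than 45 N (contact force between reader and rest above 45 N).
It fails at once if a dish stack or the needle box is moved by more than 20 mm (distance of any of dish_stack, dish_cream, needle_box from where it was at the start of the episode above 0.02 m).
It also fails if it takes over 56 s, if anything falls off the work surface, if the arm or the gripper's body presses on something with over 40 N, if the wrist force passes 120 N, or if a joint passes its speed limit or range.

## Robot

A 7-joint arm with a two-finger parallel gripper is mounted at the origin on a cart in front of the work surface, level with it; the furniture and walls round the work are solid. World frame = base frame: x ahead of the robot, y to its left, z up, the work surface at z = 0. Lengths are in m, angles in rad, forces in N, time in s.
With the tool pointing down it reaches from about 0.4 to 0.85 m from the base axis. Payload 10.4 kg.
Tool frame: the origin (TCP) lies on the centre line of the jaws, within the pads' length; the fingertips stand 14 mm ahead of it and the grasp point (between the pads) lies 5 mm behind it (tip_reach is the z of the fingertips in the tool frame, in m); z points along the fingers, x is the direction in which the jaws open and shut, and the axes are right-handed (so a half turn about z gives the same grasp; the last joint's range is limited). The gripper opens to 87 mm and grips with 3 to 60 N. Pads are 19 mm wide; open, the fingers measure 117 mm over their backs; the gripper's body (75 mm by 190 mm) begins 51 mm behind the grasp point.
Start: joints at [-1.322, 0.332, -0.065, 1.46, 0.022, 1.35, -0.088], TCP at [0.168, 0.602, 0.237] pointing down, gripper open.
Joint ranges: [-2.6, 2.6], [-0.5, 2.12], [-1.47, 1.34], [0.16, 2.42], [-1.27, 4.41], [0.06, 2.06], [-2.6, 2.6]. Speed limits (rad/s): [2.22, 2.22, 2.79, 2.79, 3.14, 3.14, 3.14].

## Interface

Orientations are given as a unit quaternion [x, y, z, w].
In Python, from bench import * gives the robot as it stands.
- The arm moves only by the tool carry_out, never from a script. Its argument "rows" is a list of rows, each a list of 5 numbers: the closure, from -1 (fully open) to 1 (shut), so that 0 is half open, then the shift along the tool's x, y, z in units of 30 mm (1.0 is 30 mm), then the turn about the tool's z in units of 5 degrees (1.0 is 5 degrees). In form: [[jaw, x, y, z, turn], ...]. A call has 1 to 20 rows; each row shifts and turns the pose as measured when the row begins, along the tool's axes as they then stand; what a row does not reach is not made up. A row lasts 1/12 s, in which the tool goes at most 41.7 mm and 7.16 degrees, less where a joint would pass 70% of its speed; a pose out of reach is approached as far as the arm can. A call is refused whole if a number of a shift passes 1 or a number of a turn 1, either way. A call with a gripper value outside its range is refused whole. The fingers move at their own pace and stop on an object; "force" is the grip in N (left out, the last holds). Time passes only in rows, so rows that do not move let the fingers close. It gives the time, the measured TCP pose, the force and the opening at its end, in the units of the state.
- read_state(): the state, without advancing time (a new reading comes with each control period).
- camera(name): name is "scene" or "top" or "wrist"; returns the picture (420x560x3 uint8, blue, green, red); there is no depth.
- camera_info(name): a dict with "fx", "fy", "cx", "cy" (pixels), "extrinsics" (4x4, takes a point from camera to world coordinates); the wrist camera has in their place "tool_from_camera" (4x4, takes a point from camera to tool coordinates, whose origin is the TCP and whose axes are the tool frame's). Camera axes: x right, y down, z forward; pixel columns grow to the right and rows downward; lengths in m; the calibration is good to about 2 mm. A picture is of the moment at which its call begins: read the wrist's pose just before it. camera_info takes no time and is no camera call.
- close_job(): hands the job in, once; it reports no verdict.
Trained networks look in the newest picture that a camera, given by its name, has taken for a name from the list of things; names that differ only in an ending like _2 or _b are one class to them, and where a whole thing is asked for, a point or a joint stands for the part that bears it (a point fixed in the world has none). Each returns a list of dicts, best first, with "conf" (0 to 1); they miss things now and then, are a little off and sometimes report something else, mostly with a low value. They report only what shows in the picture. A call takes as long as a camera call.
- recognise(query, camera): "box" ([centre column, centre row, width, height] in pixels, round what is visible of it).
- silhouettes(query, camera): "mask" (420x560 bool, what is visible of it) and "box" ([centre column, centre row, width, height] in pixels, round what is visible of it).
- pinpoint(query, camera): "xy" ([column, row] in pixels: a listed point, or the origin of a listed thing).
The state is a dict: "time": time; "joint_positions": joint angles; "joint_vel": joint speeds; "joint_torque": joint torques, N m; "ee_pos": TCP position; "eef_rot": TCP orientation; "ft_force": force on the tool from outside, world axes, zero at the start; "torque": the same for the moment, N m; "width": finger opening in m.
Only numpy, scipy, OpenCV 4.12 (cv2) and the standard library are available. Lean on these libraries where they do the work, as an engineer would, in place of code of your own. Each camera call takes 0.05 s, during which the arm holds its last target. There are 200 camera calls.

## Working session

There is one attempt and no reset: what is moved stays moved. The work goes in short steps, Python scripts to look and compute and a tool call to move; the robot and the scene stay as the last step left them, time stands still between calls to the robot, and variables do not carry over. Pictures are saved under pics/ and viewed, about 8 in all and at most 12, crops included, and the job is handed in when it is done.

Besides the shell and the picture viewer there is one more tool, called after "Request:" as name(argument=value, ...) on one line, values as JSON. carry_out: Moves the arm, as the interface text tells. Its arguments: {"type":"object","properties":{"rows":{"type":"array","items":{"type":"array","items":{"type":"number"}}},"force":{"type":"number"}},"required":["rows"]}

```bash
mkdir -p pics; cat > h.py <<'E'
from bench import *
import numpy as np, cv2
from scipy.spatial.transform import Rotation as R
def ray(cam,uv,z,st=None):
    i=camera_info(cam)
    if cam=="wrist":
        T=np.eye(4);T[:3,:3]=R.from_quat(st["eef_rot"]).as_matrix();T[:3,3]=st["ee_pos"];E=T@np.array(i["tool_from_camera"])
    else:E=np.array(i["extrinsics"])
    d=E[:3,:3]@np.array([(uv[0]-i["cx"])/i["fx"],(uv[1]-i["cy"])/i["fy"],1])
    o=E[:3,3];return o+d*(z-o[2])/d[2]
Z=dict(barrel_hold=.024,reader_nose=.022,grip_back=.022,trigger_pad=.022,reader=0,rest=0,rest_seat=.016,tile_face=.038,dish_stack=0,dish_cream=0,needle_box=0)
def look(cam,names,dz=0):
    st=read_state();im=camera(cam);out={}
    for n in names:
        r=pinpoint(n,cam)
        for q in r[:2]: 
            p=ray(cam,q["xy"],Z[n]+dz,st);print(cam,n,round(q["conf"],2),np.round(q["xy"]),np.round(p,4));out.setdefault(n,p)
    return im,out
E
python3 - <<'E'
from h import *
s=read_state();print(s)
for c in("top","scene"):
    im,o=look(c,Z);cv2.imwrite(f"pics/{c}1.png",im)
E
```

```text
{'time': 0.0, 'joint_positions': array([-1.32158614,  0.33287006, -0.06468792,  1.46095618,  0.0215988 ,
        1.34990217, -0.08849455]), 'joint_vel': array([-5.09991454e-04, -1.26365226e-03,  8.72175968e-04,  9.57921210e-05,
        7.85518955e-04,  9.80652654e-04,  1.11584193e-03]), 'joint_torque': array([-1.69835497e-03, -6.23242307e+01,  2.36539106e-02, -3.89896131e+01,
       -6.14504912e-02,  3.98410053e-02,  1.80387410e-04]), 'ee_pos': array([0.16770839, 0.60168888, 0.23574793]), 'eef_rot': array([ 7.96385724e-01,  6.04788608e-01, -5.51563582e-04,  4.63093822e-04]), 'ft_force': array([-0.12564174, -0.5223135 ,  0.25114375]), 'torque': array([ 0.03448405, -0.05864635,  0.01713423]), 'width': 0.08756561970285874}
top barrel_hold 0.9 [343. 224.] [ 0.5302 -0.181   0.024 ]
top barrel_hold 0.5 [380. 244.] [ 0.4688 -0.2976  0.024 ]
top reader_nose 0.81 [332. 200.] [ 0.6031 -0.1456  0.022 ]
top grip_back 0.85 [378. 244.] [ 0.4684 -0.2917  0.022 ]
top trigger_pad 0.59 [370. 225.] [ 0.5264 -0.2669  0.022 ]
top reader 0.64 [345. 227.] [ 0.5197 -0.1916  0.    ]
top rest 0.66 [235. 211.]
[... 527 characters left out ...]
334  0.022 ]
scene grip_back 0.82 [304. 159.] [ 0.4783 -0.2869  0.022 ]
scene grip_back 0.2 [293. 269.] [0.5622 0.1984 0.022 ]
scene trigger_pad 0.46 [294. 165.] [ 0.5143 -0.2566  0.022 ]
scene trigger_pad 0.35 [295. 178.] [ 0.5193 -0.1874  0.022 ]
scene reader 0.91 [295. 181.] [ 0.5177 -0.1986  0.    ]
scene rest 0.75 [294. 268.] [0.5568 0.1795 0.    ]
scene rest_seat 0.72 [288. 262.] [0.5715 0.1705 0.016 ]
scene tile_face 0.58 [255. 267.] [0.6646 0.1986 0.038 ]
scene dish_stack 0.69 [280. 327.] [0.6105 0.3693 0.    ]
scene dish_cream 0.8 [234. 227.] [0.7227 0.0043 0.    ]
scene needle_box 0.84 [240. 153.] [ 0.6956 -0.3655  0.    ]
scene needle_box 0.48 [294. 168.] [ 0.5132 -0.2668  0.    ]
```

```bash
cat >> h.py <<'E'
def theta(q):
    x=R.from_quat(q).as_matrix()[:,0];return np.degrees(np.arctan2(x[1],x[0]))
def plan(wps,jaw=-1,step=.038,mt=5.,max1=.03):
    """wps: (x,y,z,theta_deg[,nrows]); prints rows; theta interpolated linearly"""
    s=read_state();p=np.array(s["ee_pos"]);t=theta(s["eef_rot"]);rows=[]
    for w in wps:
        d=np.array(w[:3])-p;dt=w[3]-t
        n=max(int(np.ceil(np.linalg.norm(d)/step)),int(np.ceil(abs(dt)/mt)),w[4] if len(w)>4 else 1)
        while 1:
            rr=[];tt=t
            for k in range(n):
                a=np.radians(tt);X=np.array([np.cos(a),np.sin(a),0]);Y=np.array([np.sin(a),-np.cos(a),0])
                rr.append([jaw]+[round(float(v),3) for v in np.array([X@d,Y@d,-d[2]])/n/.03]+[round(-dt/n/5,3)]);tt+=dt/n
            if max(abs(v) for r in rr for v in r[1:4])<=1:break
            n+=1
        rows+=rr;p=p+d;t=w[3]
    print(len(rows));print(rows)
def st():
    s=read_state();print("t",round(s["time"],2),np.round(s["ee_pos"],4),"th",round(theta(s["eef_rot"]),1),"w",round(s["width"],4),"F",np.round(s["ft_force"],1),"tilt",np.round(R.from_quat(s["eef_rot"]).as_matrix()[2,2],4),"j",np.round(s["joint_positions"],2));return s
E
python3 - <<'E'
from h import *
plan([(.5,.25,.235,15),(.525,-.18,.20,-65)])
E
```

```text
33
[[-1, -0.49, 0.813, 0.003, np.float64(0.699)], [-1, -0.44, 0.841, 0.003, np.float64(0.699)], [-1, -0.388, 0.866, 0.003, np.float64(0.699)], [-1, -0.334, 0.888, 0.003, np.float64(0.699)], [-1, -0.279, 0.907, 0.003, np.float64(0.699)], [-1, -0.223, 0.923, 0.003, np.float64(0.699)], [-1, -0.167, 0.934, 0.003, np.float64(0.699)], [-1, -0.109, 0.943, 0.003, np.float64(0.699)], [-1, -0.052, 0.948, 0.003, np.float64(0.699)], [-1, 0.006, 0.949, 0.003, np.float64(0.699)], [-1, 0.064, 0.947, 0.003, np.float64(0.699)], [-1, 0.122, 0.941, 0.003, np.float64(0.699)], [-1, 0.179, 0.932, 0.003, np.float64(0.699)], [-1, 0.235, 0.92, 0.003, np.float64(0.699)], [-1, 0.291, 0.904, 0.003, np.float64(0.699)], [-1, 0.345, 0.884, 0.003, np.float64(0.699)], [-1, 0.399, 0.861, 0.003, np.float64(0.699)], [-1, -0.182, 0.879, 0.073, 1.0], [-1, -0.104, 0.891, 0.073, 1.0], [-1, -0.026, 0.897, 0.073, 1.0], [-1, 0.052, 0.896, 0.073, 1.0], [-1, 0.13, 0.888, 0.073, 1.0], [-1, 0.207, 0.873, 0.073, 1.0], [-1, 0.282, 0.852, 0.073, 1.0], [-1, 0.355, 0.824, 0.073, 1.0], [-1, 0.426, 0.79, 0.073, 1.0], [-1, 0.493, 0.75, 0.073, 1.0], [-1, 0.556, 0.704, 0.073, 1.0], [-1, 0.616, 0.653, 0.073, 1.0], [-1, 0.67, 0.597, 0.073, 1.0], [-1, 0.72, 0.536, 0.073, 1.0], [-1, 0.764, 0.471, 0.073, 1.0], [-1, 0.802, 0.403, 0.073, 1.0]]
```

View pics/top1.png

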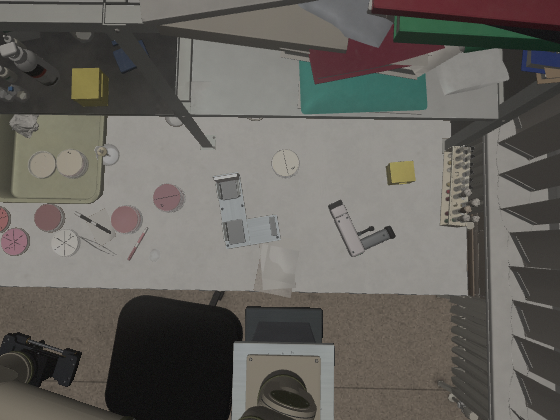

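The top view shows the rest at about (240,215) with the tile up at (228,178). The reader lies at (350,230) with its nose up at (333,203), and the way between them is clear.

Request:
carry_out(rows=[[-1, -0.49, 0.81, 0, 0.7], [-1, -0.44, 0.84, 0, 0.7], [-1, -0.39, 0.87, 0, 0.7], [-1, -0.33, 0.89, 0, 0.7], [-1, -0.28, 0.91, 0, 0.7], [-1, -0.22, 0.92, 0, 0.7], [-1, -0.17, 0.93, 0, 0.7], [-1, -0.11, 0.94, 0, 0.7], [-1, -0.05, 0.95, 0, 0.7], [-1, 0.01, 0.95, 0, 0.7], [-1, 0.06, 0.95, 0, 0.7], [-1, 0.12, 0.94, 0, 0.7], [-1, 0.18, 0.93, 0, 0.7], [-1, 0.24, 0.92, 0, 0.7], [-1, 0.29, 0.9, 0, 0.7], [-1, 0.35, 0.88, 0, 0.7], [-1, 0.4, 0.86, 0, 0.7]])

```text
time: 2.62
ee_pos: [0.5019, 0.2335, 0.236]
eef_rot: [0.994, 0.112, -0.0, -0.003]
ft_force: [-0.1, 0.5, -1.2]
width: 0.0868
```

```bash
sed -i 's/round(-dt\/n\/5,3)/round(float(-dt\/n\/5),2)/;s/round(float(v),3)/round(float(v),2)/' h.py; python3 - <<'E'
from h import *
st();look("wrist",["rest","rest_seat","tile_face"]);cv2.imwrite("pics/w1.png",camera("wrist"))
plan([(.525,-.18,.20,-65)])
E
```

```text
t 2.62 [0.5019 0.2335 0.236 ] th 12.9 w 0.0868 F [-0.1  0.5 -1.2] tilt -1.0 j [-0.83  0.17  0.36  1.67 -0.07  1.31 -0.23]
wrist rest 0.74 [318. 242.] [0.5614 0.176  0.    ]
wrist rest_seat 0.58 [327. 252.] [0.5718 0.172  0.016 ]
wrist tile_face 0.81 [407. 264.] [0.6598 0.1858 0.038 ]
16
[[-1, -0.15, 0.85, 0.07, 0.98], [-1, -0.07, 0.86, 0.07, 0.98], [-1, -0.0, 0.87, 0.07, 0.98], [-1, 0.07, 0.86, 0.07, 0.98], [-1, 0.15, 0.85, 0.07, 0.98], [-1, 0.22, 0.84, 0.07, 0.98], [-1, 0.29, 0.82, 0.07, 0.98], [-1, 0.36, 0.79, 0.07, 0.98], [-1, 0.42, 0.76, 0.07, 0.98], [-1, 0.49, 0.72, 0.07, 0.98], [-1, 0.55, 0.67, 0.07, 0.98], [-1, 0.6, 0.62, 0.07, 0.98], [-1, 0.65, 0.57, 0.07, 0.98], [-1, 0.7, 0.51, 0.07, 0.98], [-1, 0.74, 0.45, 0.07, 0.98], [-1, 0.78, 0.39, 0.07, 0.98]]
```

Request:
carry_out(rows=[[-1, -0.15, 0.85, 0.07, 0.98], [-1, -0.07, 0.86, 0.07, 0.98], [-1, 0, 0.87, 0.07, 0.98], [-1, 0.07, 0.86, 0.07, 0.98], [-1, 0.15, 0.85, 0.07, 0.98], [-1, 0.22, 0.84, 0.07, 0.98], [-1, 0.29, 0.82, 0.07, 0.98], [-1, 0.36, 0.79, 0.07, 0.98], [-1, 0.42, 0.76, 0.07, 0.98], [-1, 0.49, 0.72, 0.07, 0.98], [-1, 0.55, 0.67, 0.07, 0.98], [-1, 0.6, 0.62, 0.07, 0.98], [-1, 0.65, 0.57, 0.07, 0.98], [-1, 0.7, 0.51, 0.07, 0.98], [-1, 0.74, 0.45, 0.07, 0.98], [-1, 0.78, 0.39, 0.07, 0.98], [-1, 0, 0, 0, 0]])

```text
time: 4.28
ee_pos: [0.5208, -0.1665, 0.1961]
eef_rot: [0.841, -0.541, -0.005, -0.007]
ft_force: [0.4, -0.4, -0.3]
width: 0.0872
```

```bash
python3 - <<'E'
from h import *
st();im,o=look("wrist",["barrel_hold","reader_nose","grip_back","trigger_pad","reader"])
cv2.imwrite("pics/w2.png",np.hstack([im,cv2.imread("pics/w1.png")])[:, :] if 0 else im)
E
```

```text
t 4.28 [ 0.5208 -0.1665  0.1961] th -65.5 w 0.0872 F [ 0.4 -0.4 -0.3] tilt -0.9998 j [-0.42  0.22  0.76  1.75 -0.18  1.23 -0.76]
wrist barrel_hold 0.6 [305. 198.] [ 0.529 -0.185  0.024]
wrist reader_nose 0.62 [306. 120.] [ 0.5966 -0.1538  0.022 ]
wrist reader_nose 0.59 [304. 194.] [ 0.5313 -0.1825  0.022 ]
wrist grip_back 0.58 [368. 288.] [ 0.468 -0.289  0.022]
wrist trigger_pad 0.82 [374. 234.] [ 0.524  -0.2662  0.022 ]
wrist reader 0.65 [303. 206.] [ 0.5158 -0.1906  0.    ]
```

View pics/w2.png

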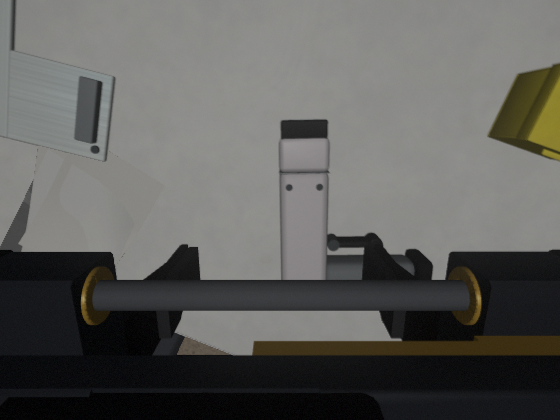

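View pics/w1.png

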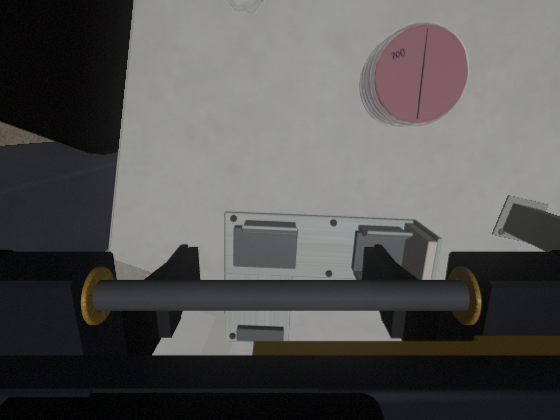

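```bash
python3 - <<'E'
from h import *
s=read_state()
a=ray("wrist",(304.5,121),.044,s);b=ray("wrist",(303.7,230),.044,s);d=a-b;print("nose top",a,b,np.degrees(np.arctan2(d[1],d[0])),a-.075*d/np.linalg.norm(d))
print("width",np.linalg.norm(ray("wrist",(281,200),.044,s)-ray("wrist",(328,200),.044,s)))
q={"ee_pos":[.5019,.2335,.236],"eef_rot":R.from_matrix(np.array([[np.cos(np.radians(12.9)),np.sin(np.radians(12.9)),0],[np.sin(np.radians(12.9)),-np.cos(np.radians(12.9)),0],[0,0,-1]]).T.T).as_quat()}
c=[ray("wrist",u,.006,q) for u in((226,212),(413,219),(228,340))];print(np.round(c,4))
for i,j in((0,1),(2,0)):
    e=c[j]-c[i];print(np.linalg.norm(e),np.degrees(np.arctan2(e[1],e[0])))
E
```

```text
nose top [ 0.59556267 -0.14516143  0.044     ] [ 0.50524345 -0.1888144   0.044     ] 25.79534497021554 [ 0.52803611 -0.17779828  0.044     ]
width 0.043727742843747905
[[0.445  0.1877 0.006 ]
 [0.6639 0.229  0.006 ]
 [0.4794 0.0145 0.006 ]]
0.2227570698050833 10.690359038357371
0.1765558611198205 101.24446440963705
```

The wrist view w2 shows the barrel upright at columns 281–328, nose edge at row 121, trigger at (374,240), so its yaw is about 25.5°. In w1 the rest plate's edge runs (226,212)–(413,219), so its yaw is about 11°.

```bash
python3 - <<'E'
from h import *
plan([(.5285,-.1805,.09,-64.5,5),(.5285,-.1805,.020,-64.5,5)])
E
```

```text
10
[[-1, 0.14, 0.01, 0.71, -0.01], [-1, 0.14, 0.01, 0.71, -0.01], [-1, 0.14, 0.01, 0.71, -0.01], [-1, 0.14, 0.02, 0.71, -0.01], [-1, 0.14, 0.02, 0.71, -0.01], [-1, 0.0, 0.0, 0.47, -0.0], [-1, 0.0, 0.0, 0.47, -0.0], [-1, 0.0, 0.0, 0.47, -0.0], [-1, 0.0, 0.0, 0.47, -0.0], [-1, 0.0, 0.0, 0.47, -0.0]]
```

Request:
carry_out(rows=[[-1, 0.14, 0.01, 0.71, 0], [-1, 0.14, 0.01, 0.71, 0], [-1, 0.14, 0.01, 0.71, 0], [-1, 0.14, 0.02, 0.71, 0], [-1, 0.14, 0.02, 0.71, 0], [-1, 0, 0, 0, 0]])

```text
time: 5.08
ee_pos: [0.5329, -0.1708, 0.0878]
eef_rot: [0.848, -0.529, -0.004, -0.012]
ft_force: [-1.4, 1.1, -0.7]
width: 0.0869
```

```bash
python3 - <<'E'
from h import *
s=st();im,o=look("wrist",["barrel_hold","reader_nose","trigger_pad"])
g=im[60:280].mean(2).astype(int)
for r in(150,180,210,240):
    d=np.abs(np.diff(im[r].mean(1)));print(r,[(int(i),int(d[i])) for i in np.argsort(-d)[:8]])
cv2.imwrite("pics/w3.png",im)
plan([(.5285,-.1805,.020,-64.5,5)])
E
```

```text
t 5.08 [ 0.5329 -0.1708  0.0878] th -63.9 w 0.0869 F [-1.4  1.1 -0.7] tilt -0.9997 j [-0.34  0.39  0.7   1.83 -0.32  1.03 -0.62]
wrist barrel_hold 0.89 [300. 248.] [ 0.5286 -0.185   0.024 ]
wrist reader_nose 0.57 [303. 135.] [ 0.5968 -0.1529  0.022 ]
150 [(337, 95), (265, 70), (2, 68), (21, 45), (22, 32), (266, 32), (3, 29), (17, 18)]
180 [(19, 71), (262, 38), (339, 28), (337, 24), (338, 21), (15, 20), (16, 19), (261, 18)]
210 [(262, 46), (263, 39), (264, 31), (335, 21), (336, 20), (265, 10), (86, 6), (332, 5)]
240 [(262, 49), (326, 45), (317, 35), (334, 34), (318, 33), (280, 33), (279, 30), (272, 29)]
5
[[-1, 0.03, 0.07, 0.48, 0.02], [-1, 0.03, 0.07, 0.48, 0.02], [-1, 0.03, 0.07, 0.48, 0.02], [-1, 0.03, 0.07, 0.48, 0.02], [-1, 0.03, 0.07, 0.48, 0.02]]
```

View pics/w3.png

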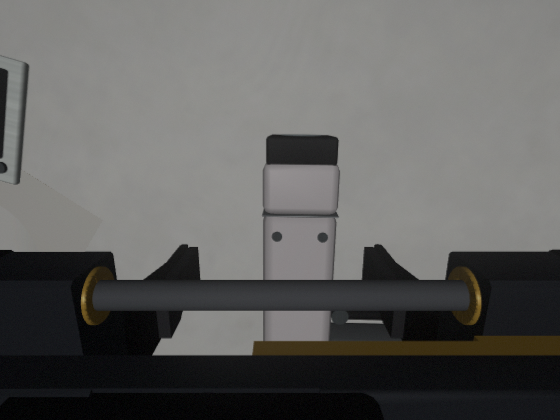

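The picture w3 shows the barrel centre at column 300 while the jaw centre is at about 281, so a shift of about +11 mm in tool x is needed. That agrees with barrel_hold.

Request:
carry_out(rows=[[-1, 0.09, 0.08, 0.4, 0], [-1, 0.09, 0.08, 0.45, 0], [-1, 0.09, 0.08, 0.45, 0], [-1, 0.09, 0.08, 0.45, 0], [-1, 0, 0, 0.45, 0], [-1, 0, 0, 0, 0]])

```text
time: 5.78
ee_pos: [0.5355, -0.1849, 0.0253]
eef_rot: [0.849, -0.529, 0.003, -0.016]
ft_force: [-1.1, -0.4, 0.3]
width: 0.0868
```

```bash
python3 - <<'E'
from h import *
st()
E
```

```text
t 5.78 [ 0.5355 -0.1849  0.0253] th -63.8 w 0.0868 F [-1.1 -0.4  0.3] tilt -0.9995 j [-0.27  0.48  0.66  1.87 -0.41  0.91 -0.53]
```

Request:
carry_out(rows=[[-1, 0, 0.18, 0.18, 0], [0, 0, 0, 0, 0], [0.3, 0, 0, 0, 0], [0.4, 0, 0, 0, 0], [0.6, 0, 0, 0, 0], [0.8, 0, 0, 0, 0], [1, 0, 0, 0, 0], [1, 0, 0, 0, 0]], force=20)

```text
time: 6.45
ee_pos: [0.531, -0.188, 0.0211]
eef_rot: [0.849, -0.529, 0.004, -0.017]
ft_force: [-1.2, 1.6, -0.9]
width: 0.0486
```

```bash
python3 - <<'E'
from h import *
s=st();print(R.from_quat(s["eef_rot"]).as_matrix().round(4))
E
```

```text
t 6.45 [ 0.531  -0.188   0.0211] th -63.8 w 0.0486 F [-1.2  1.6 -0.9] tilt -0.9994 j [-0.26  0.48  0.65  1.88 -0.41  0.89 -0.52]
[[ 0.4409 -0.8972  0.0249]
 [-0.8975 -0.4404  0.024 ]
 [-0.0105 -0.0329 -0.9994]]
```

Request:
carry_out(rows=[[1, 0, 0, 0, 0], [1, 0, 0, 0, 0], [1, 0, 0, -0.2, 0], [1, 0, 0, -0.5, 0], [1, 0, 0, -0.8, 0], [1, 0, 0, -0.9, 0], [1, 0, 0, -0.9, 0], [1, 0, 0, -0.5, 0], [1, 0, 0, 0, 0]])

```text
time: 7.2
ee_pos: [0.5245, -0.1905, 0.1382]
eef_rot: [0.848, -0.529, 0.0, -0.014]
ft_force: [0.5, -0.2, -3.1]
width: 0.0463
```

```bash
python3 - <<'E'
from h import *
s=st();print(R.from_quat(s["eef_rot"]).as_matrix()[2].round(4))
plan([(.54,0.0,.15,-68),(.555,.16,.16,-79.1)],jaw=1)
E
```

```text
t 7.2 [ 0.5245 -0.1905  0.1382] th -63.9 w 0.0463 F [ 0.5 -0.2 -3.1] tilt -0.9996 j [-0.34  0.31  0.74  1.8  -0.26  1.12 -0.62]
[-0.0147 -0.0249 -0.9996]
12
[[1, -0.91, -0.54, -0.07, 0.14], [1, -0.92, -0.53, -0.07, 0.14], [1, -0.93, -0.52, -0.07, 0.14], [1, -0.93, -0.51, -0.07, 0.14], [1, -0.94, -0.5, -0.07, 0.14], [1, -0.94, -0.49, -0.07, 0.14], [1, -0.79, -0.41, -0.06, 0.37], [1, -0.81, -0.38, -0.06, 0.37], [1, -0.82, -0.36, -0.06, 0.37], [1, -0.83, -0.33, -0.06, 0.37], [1, -0.84, -0.3, -0.06, 0.37], [1, -0.85, -0.28, -0.06, 0.37]]
```

Request:
carry_out(rows=[[1, -0.4, -0.25, -0.07, 0.14], [1, -0.7, -0.4, -0.07, 0.14], [1, -0.92, -0.53, -0.07, 0.14], [1, -0.93, -0.52, -0.07, 0.14], [1, -0.93, -0.51, -0.07, 0.14], [1, -0.94, -0.5, -0.07, 0.14], [1, -0.94, -0.49, -0.07, 0.14], [1, -0.79, -0.41, -0.06, 0.37], [1, -0.81, -0.38, -0.06, 0.37], [1, -0.82, -0.36, -0.06, 0.37], [1, -0.83, -0.33, -0.06, 0.37], [1, -0.7, -0.3, -0.06, 0.37], [1, -0.5, -0.2, 0, 0.37], [1, 0, 0, 0, 0]])

```text
time: 8.37
ee_pos: [0.5549, 0.165, 0.1575]
eef_rot: [0.76, -0.649, -0.006, -0.008]
ft_force: [-1.0, 0.7, -4.7]
width: 0.0462
```

```bash
python3 - <<'E'
from h import *
s=st();print(R.from_quat(s["eef_rot"]).as_matrix()[2].round(4))
im,o=look("wrist",["rest","rest_seat","tile_face"])
look("wrist",["reader_nose","barrel_hold"],dz=.16-.022)
cv2.imwrite("pics/w4.png",im)
E
```

```text
t 8.37 [0.5549 0.165  0.1575] th -81.0 w 0.0462 F [-1.   0.7 -4.7] tilt -0.9998 j [-0.87  0.32  0.62  1.72 -0.22  1.16 -1.6 ]
[-0.0201 -0.0039 -0.9998]
wrist tile_face 0.59 [272.  72.] [0.6598 0.1913 0.038 ]
wrist reader_nose 0.86 [282. 118.] [0.6279 0.1707 0.16  ]
wrist barrel_hold 0.63 [280. 276.] [0.5559 0.1604 0.162 ]
```

View pics/w4.png

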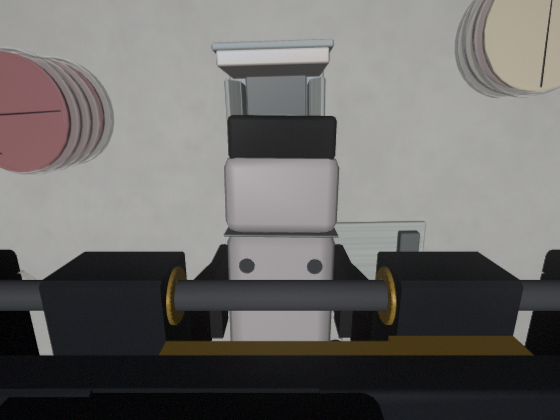

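The picture w4 shows the held barrel (columns 226–337) over the channel, the tile top at rows 45–75 centred near column 274, and the front guide walls at rows 78–115. I'll zoom in there for accurate edges.

```bash
python3 - <<'E'
import cv2
im=cv2.imread("pics/w4.png")[30:130,200:350]
im=cv2.convertScaleAbs(im,alpha=1.4)
cv2.imwrite("pics/w4z.png",cv2.resize(im,None,fx=5,fy=5,interpolation=cv2.INTER_CUBIC))
E
```

```text
(no output)
```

View pics/w4z.png

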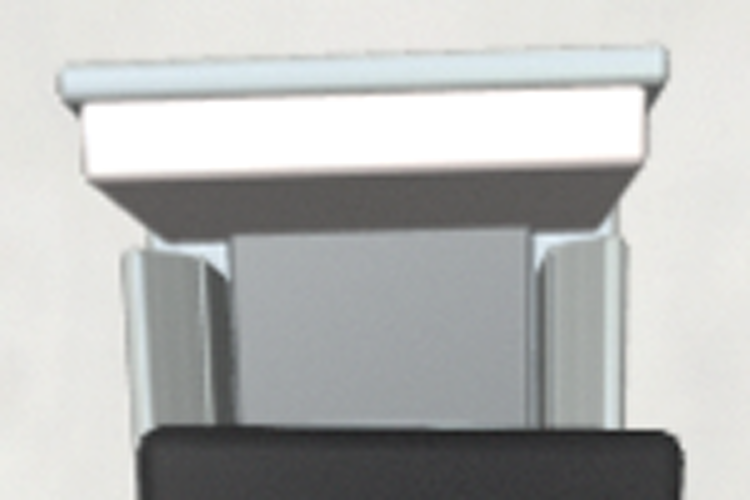

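The zoom shows the tile's upper front edge from (218.4,65.6) to (328.0,62.4), and the saddle between the walls from (246.5,78) to (305.6,77).

```bash
python3 - <<'E'
from h import *
s=read_state();r=lambda u,z:ray("wrist",u,z,s)
l,q=r((218.4,65.6),.072),r((328,62.4),.072);d=l-q;yaw=np.degrees(np.arctan2(-d[0],d[1]));print("tile",l,q,np.linalg.norm(d),"mid",(l+q)/2,"yaw",yaw)
l,q=r((246.4,78),.016),r((305.6,76.5),.016);d=l-q;print("saddle",np.linalg.norm(d),(l+q)/2,np.degrees(np.arctan2(-d[0],d[1])))
l,q=r((224.5,80),.053),r((325.5,77.5),.053);d=l-q;print("wall outer",np.linalg.norm(d),(l+q)/2,np.degrees(np.arctan2(-d[0],d[1])))
# held reader: barrel top edges and nose top edge
zt=.1575+.005-.024+.044-.0016
for z in(zt,):
    a=[r(u,z) for u in((228,155),(336,155),(226,225),(337.5,225))]
    m1=(a[0]+a[1])/2;m2=(a[2]+a[3])/2;print("w",np.linalg.norm(a[0]-a[1]),np.linalg.norm(a[2]-a[3]),"ax",m1,m2,np.degrees(np.arctan2(*(m1-m2)[[1,0]])))
l,q=r((230,117),zt),r((335.5,118),zt);print("nose",(l+q)/2,np.linalg.norm(l-q),np.degrees(np.arctan2(-(l-q)[0],(l-q)[1])))
E
```

```text
tile [0.6557198  0.21852762 0.072     ] [0.66840019 0.14756659 0.072     ] 0.07208508204441375 mid [0.66205999 0.1830471  0.072     ] yaw 10.131542743506849
saddle 0.04865129960008129 [0.66076167 0.18273072 0.016     ] 9.978232428212335
wall outer 0.07255432600166656 [0.6553932  0.18151793 0.053     ] 9.952618935799975
w 0.040854895884097395 0.0446425717654778 ax [0.61501759 0.16816886 0.1809    ] [0.58759003 0.16402783 0.1809    ] 8.585709093929173
nose [0.62853796 0.16997348 0.1809    ] 0.0387630029114471 8.220662641719628
```

```bash
python3 - <<'E'
from h import *
i=camera_info("wrist");print(i["fx"],i["cx"],i["cy"]);print(np.round(i["tool_from_camera"],4))
s=st();print(np.round(R.from_quat(s["eef_rot"]).as_matrix(),4))
E
```

```text
331.12890504626614 280.6530111019951 212.3282991692174
[[ 1.000e+00  3.000e-04  3.000e-04 -9.000e-04]
 [-4.000e-04  9.632e-01  2.686e-01 -7.290e-02]
 [-2.000e-04 -2.686e-01  9.632e-01 -1.482e-01]
 [ 0.000e+00  0.000e+00  0.000e+00  1.000e+00]]
t 8.72 [0.5557 0.1591 0.1589] th -81.3 w 0.0458 F [-0.6  0.9 -4. ] tilt -0.9998 j [-0.86  0.31  0.62  1.72 -0.22  1.16 -1.6 ]
[[ 0.1518 -0.9884  0.0023]
 [-0.9882 -0.1517  0.0196]
 [-0.019  -0.0052 -0.9998]]
```

The arm was still settling when w4 was taken, and my edge calculation used a later pose. Corrected, the tile's middle is at about (0.661, 0.189) with yaw about 10.4°. I'll move above the seat, let the arm settle and measure again.

```bash
python3 - <<'E'
from h import *
plan([(.5708,.1723,.150,-79.6,4)],jaw=1)
E
```

```text
4
[[1, -0.09, -0.14, 0.07, -0.08], [1, -0.09, -0.14, 0.07, -0.08], [1, -0.09, -0.14, 0.07, -0.08], [1, -0.09, -0.14, 0.07, -0.08]]
```

Request:
carry_out(rows=[[1, -0.09, -0.14, 0.07, -0.08], [1, -0.09, -0.14, 0.07, -0.08], [1, -0.09, -0.14, 0.07, -0.08], [1, -0.09, -0.14, 0.07, -0.08], [1, 0, 0, 0, 0], [1, 0, 0, 0, 0], [1, 0, 0, 0, 0]])

```text
time: 9.3
ee_pos: [0.5727, 0.1724, 0.1497]
eef_rot: [0.768, -0.64, -0.005, -0.008]
ft_force: [-0.1, 0.3, -3.2]
width: 0.0457
```

```bash
python3 - <<'E'
from h import *
s=st();im=camera("wrist");s2=st();np.savez("s5.npz",p=s["ee_pos"],q=s["eef_rot"])
cv2.imwrite("pics/w5.png",im);c=cv2.convertScaleAbs(im[40:140,200:350],alpha=1.4)
cv2.imwrite("pics/w5z.png",cv2.resize(c,None,fx=5,fy=5,interpolation=cv2.INTER_CUBIC))
E
```

```text
t 9.3 [0.5727 0.1724 0.1497] th -79.6 w 0.0457 F [-0.1  0.3 -3.2] tilt -0.9998 j [-0.85  0.37  0.6   1.68 -0.24  1.16 -1.56]
t 9.35 [0.5726 0.1724 0.1497] th -79.6 w 0.046 F [ 0.   0.2 -3.6] tilt -0.9998 j [-0.85  0.37  0.6   1.68 -0.24  1.16 -1.56]
```

View pics/w5z.png

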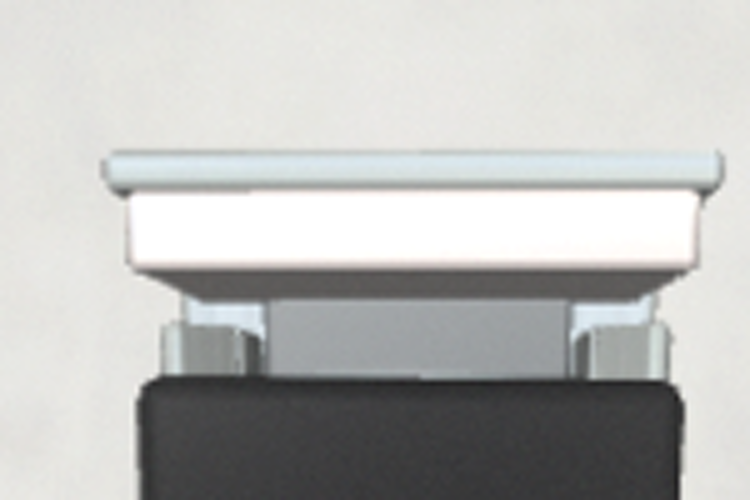

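The zoom of w5 shows the tile edge horizontal at (227,94)–(339,94), the walls and saddle centred at about column 283.5, and the nose at 282. The yaw is aligned.

```bash
python3 - <<'E'
from h import *
f=np.load("s5.npz");s={"ee_pos":f["p"],"eef_rot":f["q"]};M=R.from_quat(f["q"]).as_matrix();print(M[2].round(4))
r=lambda u,v,z:ray("wrist",(200+u/5,40+v/5),z,s)
def seg(n,a,b):
    l,q=r(*a),r(*b);d=l-q;m=(l+q)/2;print(n,round(np.linalg.norm(d),4),"mid",m.round(4),"yaw",np.degrees(np.arctan2(-d[0],d[1])).round(2));return m
t=seg("tile",(135,270,.072),(695,268,.072));sd=seg("saddle",(268,300,.016),(570,300,.016));w=seg("wall",(162,325,.053),(670,325,.053))
zt=.1497+.005-.024+.044
n=seg("nose",(142,382,zt),(682,384,zt))
for yaw in(10.4,):
    a=np.radians(yaw);X=np.array([np.cos(a),np.sin(a),0]);Y=np.array([-np.sin(a),np.cos(a),0])
    for m,k in((t,"t"),(sd,"s"),(w,"w"),(n,"n")): print(k,"along",((m-f["p"])@X).round(4),"lat",((m-f["p"])@Y).round(4))
E
```

```text
[-0.019  -0.0061 -0.9998]
tile 0.0723 mid [0.6607 0.1895 0.072 ] yaw 10.53
saddle 0.0489 mid [0.6604 0.1894 0.016 ] yaw 10.35
wall 0.0717 mid [0.6548 0.1885 0.053 ] yaw 10.37
nose 0.0387 mid [0.6454 0.1856 0.1747] yaw 10.2
t along 0.0897 lat 0.0009
s along 0.0893 lat 0.0009
w along 0.0837 lat 0.001
n along 0.0739 lat -0.0002
```

Request:
carry_out(rows=[[1, 0, 0.04, 0.3, 0], [1, 0, 0.03, 0.6, 0], [1, 0, 0, 0.7, 0], [1, 0, 0, 0.6, 0], [1, 0, 0, 0.3, 0], [1, 0, 0, 0, 0], [1, 0, 0, 0, 0]])

```text
time: 9.93
ee_pos: [0.5702, 0.1731, 0.0707]
eef_rot: [0.768, -0.64, -0.005, -0.009]
ft_force: [0.6, -0.7, -3.3]
width: 0.0459
```

```bash
python3 - <<'E'
from h import *
s=st();print(R.from_quat(s["eef_rot"]).as_matrix()[2].round(4))
a=np.radians(10.4);d=s["ee_pos"]-np.array([.5705,.173,0]);print("along",d[0]*np.cos(a)+d[1]*np.sin(a),"lat",-d[0]*np.sin(a)+d[1]*np.cos(a))
E
```

```text
t 9.93 [0.5702 0.1731 0.0707] th -79.6 w 0.0459 F [ 0.6 -0.7 -3.3] tilt -0.9998 j [-0.82  0.45  0.57  1.76 -0.31  1.01 -1.52]
[-0.0197 -0.0076 -0.9998]
along -0.00027319041837366924 lat 0.0001296585934196241
```

Request:
carry_out(rows=[[1, 0.005, 0, 0.2, 0], [1, 0.005, 0, 0.25, 0], [1, 0.005, 0, 0.25, 0], [1, 0.005, 0, 0.15, 0], [1, 0, 0, 0.08, 0], [1, 0, 0, 0, 0]])

```text
time: 10.43
ee_pos: [0.5722, 0.1737, 0.0429]
eef_rot: [0.768, -0.64, -0.004, -0.011]
ft_force: [0.6, 0.1, -3.7]
width: 0.0459
```

```bash
python3 - <<'E'
from h import *
s=st();print(R.from_quat(s["eef_rot"]).as_matrix()[2].round(4))
a=np.radians(10.4);d=s["ee_pos"]-np.array([.5705,.173,0]);print("along",d[0]*np.cos(a)+d[1]*np.sin(a),"lat",-d[0]*np.sin(a)+d[1]*np.cos(a))
E
```

```text
t 10.43 [0.5722 0.1737 0.0429] th -79.6 w 0.0459 F [ 0.6  0.1 -3.7] tilt -0.9997 j [-0.8   0.49  0.55  1.77 -0.33  0.95 -1.5 ]
[-0.021  -0.0119 -0.9997]
along 0.001800427103394257 lat 0.0003512754440688842
```

Request:
carry_out(rows=[[1, 0, 0, 0.05, 0], [1, 0, 0, 0.05, 0], [1, 0, 0, 0.05, 0], [1, 0, 0, 0, 0]])

```text
time: 10.77
ee_pos: [0.5728, 0.1739, 0.0386]
eef_rot: [0.768, -0.64, -0.004, -0.012]
ft_force: [-0.0, 0.9, -3.2]
width: 0.0458
```

Request:
carry_out(rows=[[1, 0, 0, 0.04, 0], [1, 0, 0, 0, 0]])

```text
time: 10.93
ee_pos: [0.5732, 0.174, 0.0381]
eef_rot: [0.768, -0.64, -0.004, -0.012]
ft_force: [-1.2, -0.4, -2.0]
width: 0.0457
```

Request:
carry_out(rows=[[1, 0, 0, 0.05, 0], [1, 0, 0, 0, 0]])

```text
time: 11.1
ee_pos: [0.5736, 0.1741, 0.0378]
eef_rot: [0.768, -0.64, -0.004, -0.013]
ft_force: [-0.9, -1.0, -2.8]
width: 0.0456
```

Request:
carry_out(rows=[[1, 0, 0, 0.04, 0], [1, 0, 0, 0, 0]])

```text
time: 11.27
ee_pos: [0.5739, 0.1743, 0.0376]
eef_rot: [0.768, -0.64, -0.004, -0.013]
ft_force: [-0.0, -0.1, -2.3]
width: 0.046
```

Request:
carry_out(rows=[[1, 0, 0.03, 0.08, 0], [1, 0, 0.02, 0.08, 0]])

```text
time: 11.43
ee_pos: [0.5741, 0.1745, 0.0361]
eef_rot: [0.768, -0.64, -0.003, -0.015]
ft_force: [-11.5, -2.6, 27.5]
width: 0.0461
```

Request:
carry_out(rows=[[1, 0, 0, -0.06, 0], [0.45, 0, 0, 0, 0], [0.2, 0, 0, 0, 0], [-0.2, 0, 0, 0, 0], [-0.6, 0, 0, 0, 0], [-1, 0, 0, 0, 0], [-1, 0, 0, 0, 0], [-1, 0, 0, 0, 0]])

```text
time: 12.1
ee_pos: [0.5753, 0.1749, 0.0379]
eef_rot: [0.768, -0.64, -0.003, -0.016]
ft_force: [0.4, 0.4, 0.5]
width: 0.0711
```

```bash
python3 - <<'E'
from h import *
s=st();print(R.from_quat(s["eef_rot"]).as_matrix()[2].round(4))
E
```

```text
t 12.1 [0.5753 0.1749 0.0379] th -79.6 w 0.0711 F [0.4 0.4 0.5] tilt -0.9995 j [-0.8   0.5   0.55  1.77 -0.34  0.94 -1.49]
[-0.0247 -0.0212 -0.9995]
```

Request:
carry_out(rows=[[-1, 0, 0, 0, 0], [-1, 0, 0, 0, 0], [-1, 0, 0, -0.3, 0], [-1, 0, 0, -0.7, 0], [-1, 0, 0, -0.9, 0], [-1, 0, 0, -0.9, 0], [-1, 0, 0, -0.9, 0], [-1, 0, 0, -0.9, 0], [-1, 0, 0, 0, 0]])

```text
time: 12.85
ee_pos: [0.572, 0.1695, 0.184]
eef_rot: [0.768, -0.641, -0.003, -0.014]
ft_force: [0.9, 0.0, 0.2]
width: 0.0872
```

```bash
python3 - <<'E'
from h import *
s=st();plan([(.506,.160,.185,10.4)])
look("top",["reader","reader_nose","grip_back","trigger_pad"],dz=.016)
E
```

```text
t 12.85 [0.572  0.1695 0.184 ] th -79.7 w 0.0872 F [0.9 0.  0.2] tilt -0.9996 j [-0.86  0.32  0.62  1.66 -0.22  1.21 -1.58]
19
[[-1, -0.0, 0.12, -0.0, -0.95], [-1, -0.01, 0.12, -0.0, -0.95], [-1, -0.02, 0.11, -0.0, -0.95], [-1, -0.03, 0.11, -0.0, -0.95], [-1, -0.04, 0.11, -0.0, -0.95], [-1, -0.05, 0.11, -0.0, -0.95], [-1, -0.06, 0.1, -0.0, -0.95], [-1, -0.07, 0.1, -0.0, -0.95], [-1, -0.08, 0.09, -0.0, -0.95], [-1, -0.08, 0.08, -0.0, -0.95], [-1, -0.09, 0.08, -0.0, -0.95], [-1, -0.09, 0.07, -0.0, -0.95], [-1, -0.1, 0.06, -0.0, -0.95], [-1, -0.1, 0.05, -0.0, -0.95], [-1, -0.11, 0.04, -0.0, -0.95], [-1, -0.11, 0.03, -0.0, -0.95], [-1, -0.11, 0.02, -0.0, -0.95], [-1, -0.12, 0.01, -0.0, -0.95], [-1, -0.12, 0.01, -0.0, -0.95]]
top reader 0.56 [231. 212.] [0.5624 0.175  0.016 ]
top grip_back 0.9 [259. 235.] [0.4879 0.084  0.038 ]
top trigger_pad 0.62 [256. 217.] [0.5466 0.0918 0.038 ]
```

Request:
carry_out(rows=[[-1, 0, 0.12, 0, -0.95], [-1, -0.01, 0.12, 0, -0.95], [-1, -0.02, 0.11, 0, -0.95], [-1, -0.03, 0.11, 0, -0.95], [-1, -0.04, 0.11, 0, -0.95], [-1, -0.05, 0.11, 0, -0.95], [-1, -0.06, 0.1, 0, -0.95], [-1, -0.07, 0.1, 0, -0.95], [-1, -0.08, 0.09, 0, -0.95], [-1, -0.08, 0.08, 0, -0.95], [-1, -0.09, 0.08, 0, -0.95], [-1, -0.09, 0.07, 0, -0.95], [-1, -0.1, 0.06, 0, -0.95], [-1, -0.1, 0.05, 0, -0.95], [-1, -0.11, 0.04, 0, -0.95], [-1, -0.11, 0.03, 0, -0.95], [-1, -0.11, 0.02, 0, -0.95], [-1, -0.12, 0.01, 0, -0.95], [-1, -0.12, 0, 0, -0.95], [-1, 0, 0, 0, 0]])

```text
time: 14.77
ee_pos: [0.4862, 0.1522, 0.1509]
eef_rot: [0.991, 0.132, -0.018, -0.001]
ft_force: [-0.8, -0.3, -0.5]
width: 0.0871
```

Request:
carry_out(rows=[[-1, 0, 0, 0, 0], [-1, 0, 0, 0, 0]])

```text
time: 14.93
ee_pos: [0.4854, 0.1519, 0.1494]
eef_rot: [0.991, 0.129, -0.019, -0.0]
ft_force: [-0.7, -0.1, -1.0]
width: 0.0871
```

```bash
python3 - <<'E'
from h import *
s=st();print(R.from_quat(s["eef_rot"]).as_matrix()[2].round(4))
im,o=look("wrist",["reader","grip_back","trigger_pad"],dz=.016);st();cv2.imwrite("pics/w6.png",im)
np.savez("s6.npz",p=s["ee_pos"],q=s["eef_rot"])
E
```

```text
t 14.93 [0.4854 0.1519 0.1494] th 14.9 w 0.0871 F [-0.7 -0.1 -1. ] tilt -0.9993 j [-0.74  0.17  0.39  1.86 -0.08  1.15 -0.06]
[-0.0378 -0.0055 -0.9993]
wrist reader 0.67 [375. 211.] [0.5601 0.1706 0.016 ]
wrist grip_back 0.95 [270. 287.] [0.4884 0.0858 0.038 ]
wrist trigger_pad 0.92 [340. 295.] [0.5492 0.0956 0.038 ]
t 15.13 [0.4857 0.152  0.1499] th 15.0 w 0.0873 F [-0.5 -0.3 -0.8] tilt -0.9993 j [-0.74  0.17  0.39  1.86 -0.08  1.16 -0.06]
```

View pics/w6.png

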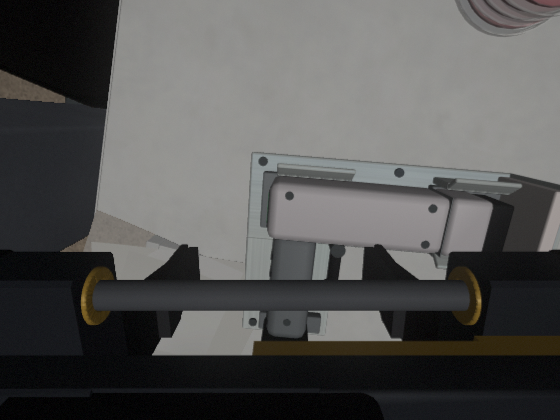

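The picture w6 shows the reader lying squarely in the rest with the nose short of the tile. Grip_back at (270,287) and trigger_pad at (340,295) are 61 mm apart as expected, and their midpoint is (0.519, 0.091).

```bash
python3 - <<'E'
from h import *
plan([(.5188,.0907,.13,10.4,5)])
E
```

```text
5
[[-1, 0.11, 0.45, 0.13, 0.18], [-1, 0.11, 0.45, 0.13, 0.18], [-1, 0.12, 0.45, 0.13, 0.18], [-1, 0.13, 0.45, 0.13, 0.18], [-1, 0.14, 0.44, 0.13, 0.18]]
```

Request:
carry_out(rows=[[-1, 0.11, 0.45, 0.1, 0.18], [-1, 0.11, 0.45, 0.1, 0.18], [-1, 0.12, 0.45, 0.1, 0.18], [-1, 0.13, 0.45, 0.1, 0.18], [-1, 0.14, 0.44, 0.1, 0.18], [-1, 0, 0, 0, 0], [-1, 0, 0, 0, 0]])

```text
time: 15.72
ee_pos: [0.5224, 0.0813, 0.132]
eef_rot: [0.996, 0.084, -0.018, 0.001]
ft_force: [0.6, 0.4, 0.6]
width: 0.0864
```

```bash
python3 - <<'E'
from h import *
s=st();print(R.from_quat(s["eef_rot"]).as_matrix().round(4))
plan([(.5188,.0907,.075,10.4,3)])
E
```

```text
t 15.72 [0.5224 0.0813 0.132 ] th 9.6 w 0.0864 F [0.6 0.4 0.6] tilt -0.9993 j [-0.64  0.24  0.46  1.84 -0.12  1.13  0.03]
[[ 9.853e-01  1.672e-01 -3.620e-02]
 [ 1.671e-01 -9.859e-01 -5.300e-03]
 [-3.660e-02 -8.000e-04 -9.993e-01]]
3
[[-1, -0.02, -0.11, 0.63, -0.05], [-1, -0.02, -0.11, 0.63, -0.05], [-1, -0.02, -0.11, 0.63, -0.05]]
```

Request:
carry_out(rows=[[-1, 0, -0.12, 0.55, -0.05], [-1, 0, -0.12, 0.6, -0.05], [-1, 0, -0.1, 0.6, -0.05], [-1, 0, 0, 0, 0], [-1, 0, 0, 0, 0]])

```text
time: 16.13
ee_pos: [0.5199, 0.0912, 0.0789]
eef_rot: [0.996, 0.09, -0.017, 0.001]
ft_force: [0.3, -0.7, 0.5]
width: 0.0872
```

```bash
python3 - <<'E'
from h import *
s=st();print(R.from_quat(s["eef_rot"]).as_matrix()[2].round(4))
look("wrist",["grip_back","trigger_pad"],dz=.016)
plan([(.5188,.0907,.034,10.4,3)])
E
```

```text
t 16.13 [0.5199 0.0912 0.0789] th 10.3 w 0.0872 F [ 0.3 -0.7  0.5] tilt -0.9994 j [-0.64  0.31  0.44  1.88 -0.16  1.02  0.05]
[-0.0346 -0.0021 -0.9994]
wrist grip_back 0.58 [231. 245.] [0.4877 0.0857 0.038 ]
wrist trigger_pad 0.73 [333. 245.] [0.549  0.0978 0.038 ]
wrist trigger_pad 0.47 [372. 124.] [0.5544 0.1709 0.038 ]
3
[[-1, -0.02, 0.0, 0.51, -0.01], [-1, -0.02, 0.0, 0.51, -0.01], [-1, -0.02, 0.0, 0.51, -0.01]]
```

Request:
carry_out(rows=[[-1, 0, 0, 0.4, 0], [-1, 0, 0, 0.5, 0], [-1, 0, 0, 0.4, 0], [-1, 0, 0, 0.15, 0], [-1, 0, 0, 0, 0], [-1, 0, 0, 0, 0]])

```text
time: 16.78
ee_pos: [0.5217, 0.0915, 0.0366]
eef_rot: [0.996, 0.089, -0.013, -0.001]
ft_force: [0.4, 0.2, 0.6]
width: 0.0869
```

```bash
python3 - <<'E'
from h import *
s=st();print(R.from_quat(s["eef_rot"]).as_matrix()[2].round(4))
E
```

```text
t 16.78 [0.5217 0.0915 0.0366] th 10.3 w 0.0869 F [0.4 0.2 0.6] tilt -0.9997 j [-0.62  0.37  0.42  1.91 -0.19  0.92  0.08]
[-0.0259 -0.0039 -0.9997]
```

Request:
carry_out(rows=[[-1, -0.08, 0, 0.1, 0], [-1, -0.03, 0, 0.02, 0], [-0.2, 0, 0, 0, 0], [0, 0, 0, 0, 0], [0.2, 0, 0, 0, 0], [0.4, 0, 0, 0, 0], [0.6, 0, 0, 0, 0], [0.8, 0, 0, 0, 0], [1, 0, 0, 0, 0], [1, 0, 0, 0, 0]], force=22)

```text
time: 17.62
ee_pos: [0.5172, 0.0898, 0.0352]
eef_rot: [0.996, 0.089, -0.014, -0.001]
ft_force: [0.3, 2.0, -0.8]
width: 0.0471
```

Request:
carry_out(rows=[[1, 0, 0, 0, 0], [1, 0, 0, 0, 0]])

```text
time: 17.78
ee_pos: [0.517, 0.09, 0.0352]
eef_rot: [0.996, 0.089, -0.014, -0.001]
ft_force: [-1.5, 0.4, 0.9]
width: 0.0473
```

```bash
python3 - <<'E'
from h import *
s=st();print(R.from_quat(s["eef_rot"]).as_matrix()[2].round(4))
im,o=look("wrist",["reader_nose","tile_face","grip_back","reader"],dz=.016)
cv2.imwrite("pics/w7.png",im)
E
```

```text
t 17.78 [0.517  0.09   0.0352] th 10.3 w 0.0473 F [-1.5  0.4  0.9] tilt -0.9996 j [-0.62  0.36  0.42  1.93 -0.19  0.92  0.08]
[-0.0281 -0.0045 -0.9996]
wrist grip_back 0.92 [231. 273.] [0.4923 0.0888 0.038 ]
wrist reader 0.96 [407. 120.] [0.5627 0.174  0.016 ]
```

View pics/w7.png

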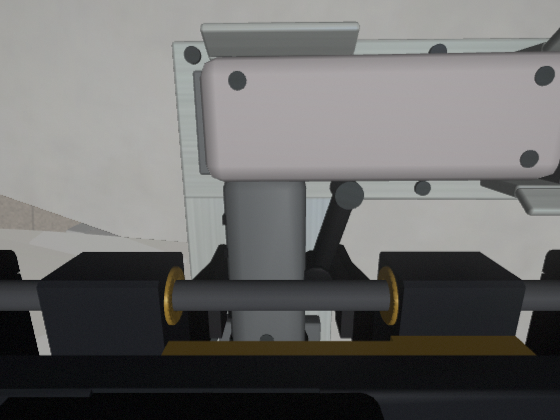

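The picture w7 shows the jaws on the grip and the trigger swung back. The width of 47.2 mm means it is fully squeezed. Next I push forward about 8 mm, feeling for the tile.

Request:
carry_out(rows=[[1, 0.06, 0, 0, 0], [1, 0.06, 0, 0, 0], [1, 0.05, 0, 0, 0], [1, 0, 0, 0, 0]])

```text
time: 18.37
ee_pos: [0.5214, 0.0906, 0.0351]
eef_rot: [0.996, 0.09, -0.016, -0.001]
ft_force: [-1.5, -0.2, 1.0]
width: 0.0471
```

Request:
carry_out(rows=[[1, 0.04, 0, 0, 0], [1, 0.04, 0, 0, 0]])

```text
time: 18.53
ee_pos: [0.5236, 0.091, 0.0351]
eef_rot: [0.996, 0.09, -0.016, -0.001]
ft_force: [-4.9, -1.1, 4.6]
width: 0.0469
```

Request:
carry_out(rows=[[1, 0.04, 0, 0, 0]])

```text
time: 18.62
ee_pos: [0.5248, 0.0912, 0.0351]
eef_rot: [0.996, 0.09, -0.016, -0.001]
ft_force: [-4.0, -2.2, 4.5]
width: 0.0474
```

Request:
carry_out(rows=[[1, 0.04, 0, 0, 0]])

```text
time: 18.7
ee_pos: [0.526, 0.0913, 0.035]
eef_rot: [0.996, 0.09, -0.016, -0.001]
ft_force: [-4.5, -0.4, 4.9]
width: 0.0471
```

Request:
carry_out(rows=[[1, 0.04, 0, 0, 0]])

```text
time: 18.78
ee_pos: [0.5262, 0.0914, 0.0349]
eef_rot: [0.996, 0.09, -0.017, -0.001]
ft_force: [-13.0, -2.7, 13.6]
width: 0.0472
```

Request:
carry_out(rows=[[1, 0.04, 0, 0, 0]])

```text
time: 18.87
ee_pos: [0.5262, 0.0914, 0.0349]
eef_rot: [0.996, 0.09, -0.019, -0.001]
ft_force: [-13.0, -2.4, 13.7]
width: 0.0471
```

Request:
carry_out(rows=[[1, 0.025, 0, 0, 0], [1, 0.025, 0, 0, 0], [1, 0.025, 0, 0, 0]])

```text
time: 19.12
ee_pos: [0.5262, 0.0914, 0.0348]
eef_rot: [0.996, 0.09, -0.022, -0.001]
ft_force: [-9.1, -2.6, 6.1]
width: 0.0474
```

```bash
python3 - <<'E'
from h import *
s=st();print(R.from_quat(s["eef_rot"]).as_matrix()[2].round(4))
E
```

```text
t 19.12 [0.5262 0.0914 0.0348] th 10.3 w 0.0474 F [-9.1 -2.6  6.1] tilt -0.999 j [-0.61  0.39  0.42  1.89 -0.2   0.95  0.09]
[-0.0436 -0.0056 -0.999 ]
```

Request:
carry_out(rows=[[1, 0.02, 0, 0, 0], [1, 0.01, 0, 0, 0], [1, 0.01, 0, 0, 0], [1, 0.01, 0, 0, 0]])

```text
time: 19.45
ee_pos: [0.5261, 0.0913, 0.0347]
eef_rot: [0.996, 0.089, -0.024, -0.001]
ft_force: [-7.5, -1.1, 6.8]
width: 0.047
```

Request:
carry_out(rows=[[1, 0.01, 0, 0, 0], [1, 0.01, 0, 0, 0], [1, 0.01, 0, 0, 0], [1, 0.01, 0, 0, 0]])

```text
time: 19.78
ee_pos: [0.5261, 0.0913, 0.0346]
eef_rot: [0.996, 0.089, -0.026, -0.001]
ft_force: [-7.0, -1.5, 6.3]
width: 0.0469
```

```bash
python3 - <<'E'
from h import *
s=st();print(R.from_quat(s["eef_rot"]).as_matrix()[2].round(4))
im,o=look("wrist",["grip_back","reader"],dz=.016)
cv2.imwrite("pics/w8.png",im)
E
```

```text
t 19.78 [0.5261 0.0913 0.0346] th 10.2 w 0.0469 F [-7.  -1.5  6.3] tilt -0.9987 j [-0.61  0.4   0.42  1.88 -0.2   0.95  0.09]
[-0.051  -0.0068 -0.9987]
wrist grip_back 0.89 [232. 276.] [0.5024 0.0888 0.038 ]
wrist reader 0.65 [411. 119.] [0.5725 0.1758 0.016 ]
wrist reader 0.5 [329. 279.] [0.5527 0.0864 0.016 ]
```

View pics/w8.png

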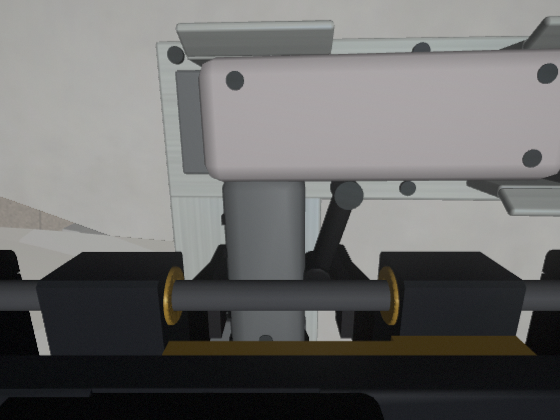

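Request:
carry_out(rows=[[1, 0.02, 0, -0.02, 0], [1, 0.02, 0, -0.02, 0], [1, 0.02, 0, -0.01, 0], [1, 0.02, 0, -0.01, 0]])

```text
time: 20.27
ee_pos: [0.5263, 0.091, 0.0349]
eef_rot: [0.996, 0.089, -0.028, -0.001]
ft_force: [-6.9, -1.8, 3.8]
width: 0.0474
```

Request:
carry_out(rows=[[1, 0.02, 0, 0, 0], [1, 0.02, 0, 0, 0], [1, 0.01, 0, 0, 0], [1, 0.01, 0, 0, 0]])

```text
time: 20.6
ee_pos: [0.5262, 0.0909, 0.0344]
eef_rot: [0.996, 0.089, -0.031, -0.001]
ft_force: [-6.6, -1.2, 6.4]
width: 0.0474
```

Request:
carry_out(rows=[[0.3, 0, 0, 0, 0], [0.1, 0, 0, 0, 0], [-0.1, 0, 0, 0, 0], [-0.3, 0, 0, 0, 0], [-0.6, 0, 0, 0, 0], [-1, 0, 0, 0, 0], [-1, 0, 0, 0, 0], [-1, 0, 0, 0, 0], [-1, 0, 0, 0, 0]])

```text
time: 21.35
ee_pos: [0.5295, 0.0916, 0.0348]
eef_rot: [0.996, 0.088, -0.028, -0.001]
ft_force: [-0.1, -0.2, 0.5]
width: 0.0801
```

```bash
python3 - <<'E'
from h import *
s=st();print(R.from_quat(s["eef_rot"]).as_matrix()[2].round(4))
im,o=look("wrist",["grip_back","trigger_pad","reader"],dz=.016)
cv2.imwrite("pics/w9.png",im)
E
```

```text
t 21.35 [0.5295 0.0916 0.0348] th 10.1 w 0.0801 F [-0.1 -0.2  0.5] tilt -0.9985 j [-0.6   0.41  0.42  1.87 -0.21  0.96  0.09]
[-0.0546 -0.0067 -0.9985]
wrist grip_back 0.78 [220. 275.] [0.4995 0.0883 0.038 ]
wrist trigger_pad 0.91 [346. 276.] [0.5594 0.1002 0.038 ]
wrist reader 0.95 [401. 119.] [0.5714 0.1754 0.016 ]
```

Request:
carry_out(rows=[[-1, 0, 0, 0, 0], [-1, -0.01, 0, -0.2, 0], [-1, -0.02, 0, -0.4, 0], [-1, -0.04, 0, -0.7, 0], [-1, -0.04, 0, -0.9, 0], [-1, -0.04, 0, -0.9, 0], [-1, 0, 0, -0.9, 0], [-1, 0, 0, -0.9, 0], [-1, 0, -0.8, -0.5, 0], [-1, 0, -0.9, 0, 0], [-1, 0, -0.9, 0, 0], [-1, 0, 0, 0, 0], [-1, 0, 0, 0, 0]])

```text
time: 22.63
ee_pos: [0.5205, 0.1676, 0.2182]
eef_rot: [0.996, 0.084, -0.024, -0.002]
ft_force: [-0.3, -0.9, -0.0]
width: 0.0872
```

```bash
python3 - <<'E'
from h import *
s=st()
im,o=look("wrist",["grip_back","trigger_pad","reader"],dz=.016)
cv2.imwrite("pics/w10.png",im)
look("top",["dish_stack","dish_cream","needle_box"])
E
```

```text
t 22.63 [0.5205 0.1676 0.2182] th 9.7 w 0.0872 F [-0.3 -0.9 -0. ] tilt -0.9988 j [-0.75  0.21  0.42  1.68 -0.1   1.32 -0.14]
wrist grip_back 0.92 [256. 264.] [0.4979 0.0888 0.038 ]
wrist trigger_pad 0.96 [315. 265.] [0.5607 0.0997 0.038 ]
wrist reader 0.95 [337. 195.] [0.5706 0.1749 0.016 ]
top dish_stack 0.75 [168. 199.] [0.6006 0.383  0.    ]
top dish_cream 0.78 [284. 165.] [0.7191 0.0087 0.    ]
top needle_box 0.79 [400. 174.] [ 0.6962 -0.3676  0.    ]
```

View pics/w10.png

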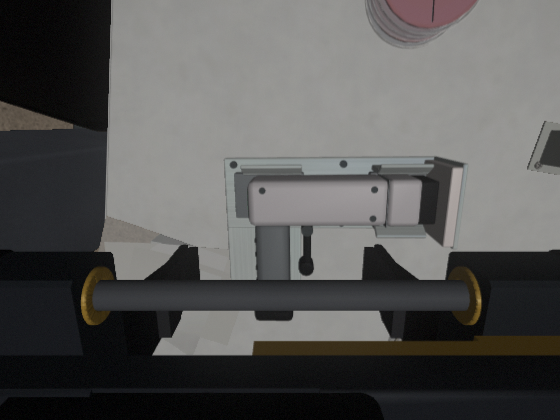

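The picture w10 shows the reader flat in the channel at (330,200), its nose near the tile and the trigger straight out at (307,265). The gripper is clear of everything.

```bash
python3 -c "
from bench import *
print(close_job())"
```

```text
the job is handed in; nothing more can be done
None
```

I took the reference reading and handed the job in at about 23 s. It reports no verdict, so step 2 rests on my own measurements.

- **Laying down:** I carried the reader by the barrel, set it in the rest about 13 mm short of the tile with the trigger free, and let go. The upward force on the tool reached about 28 N as it touched down, so I estimate about 31 N on the rest (limit 45 N).
- **Squeeze and push:** I took it across the grip and trigger at 22 N, and the fingers closed to 47 mm, which is a full squeeze. I pushed it nose first until it stopped against the tile. I held it there for about 1.8 s, at about 13 N at first and then about 7 N.
- **Release:** The last wrist picture shows the reader lying in the channel. The trigger is back out (about 62 mm from the back of the grip), and the gripper is clear above with about zero force.

**Checks that disagreed or were less certain:**
- **Tool tilt:** The tool's tilt grew by about 0.025 rad between gripping the trigger and release. I did not measure the reader's own tilt, which must stay under 0.06 rad.
- **Dishes:** The top-camera reading for the red dish stack differs by about 18 mm between the start and the end. The other two differ by about 5 and 12 mm. I take this as detector noise, since the gripper never went near them.

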